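# Spin cherry tomatoes dry in a pump salad spinner and stop it at the spout

### The job

The basket of the salad spinner is full of rinsed cherry tomatoes: pump the knob in the middle of the lid so that the basket turns at 28 to 40 turns a minute and keep it in that range for 8 seconds without a break, never going above 50 turns a minute, or the tomatoes bruise. Then press the brake button to stop the basket with its pouring lip lined up with the bowl's spout (the lip wholly between the spout's cheeks), ready for tipping out. Finish with knob and brake let go, and leave the other things on the counter where they stand.

Things in the scene. Friction and masses are not known exactly. Their poses are not given: they have to be found in the camera images.
- spinner: Salad spinner, held to the counter by a non-slip foot (it cannot be moved): white bowl 256 mm in diameter and 142 mm high with a clear flat lid (top at 148 mm). Origin: centre of the underside on the counter, on the basket's upright turning axis; its x axis points to the middle of the bowl's pouring spout, which juts 40 mm out of the rim; z up.
- basket (a joint): Turning angle of the basket in rad, anticlockwise seen from above, growing without limit; it only ever turns that way. At 0 and every full turn the lip is exactly at the spout. Basket with tomatoes 0.9 kg, inertia about the axis 0.0039 kg m2 (varies by a third). It coasts with a bearing drag of 0.001 N m plus 0.0006 N m per rad/s: at 3.5 rad/s it loses about 0.8 rad/s each second.
- lip (a point): Middle of the basket's pouring lip, a 30 mm wide upturned tongue on the basket's rim, 108 mm from the turning axis, 120 mm above the counter, under the clear lid; it turns with the basket. The basket is grey and slotted, 200 mm in diameter, with three spokes to a drive plate, one of them leading to the lip, and full of cherry tomatoes.
- spout (a point): Fixed mark: point on the spout's centre line, 108 mm from the turning axis, 120 mm above the counter; the lip coincides with it when exactly lined up. The spout's cheeks stand 86 mm apart at the rim and narrow to 66 mm outwards.
- pump (a joint): Travel of the pump knob in m: 0 up, 0.035 fully down. A spring (3 N up, 5.8 N down) lifts it back. On the way down, after 2 mm of free travel, a screw with one-way clutch drives the basket at 45 rad/s per m/s of knob speed (0.078 m/s gives 3.5 rad/s) if that is faster than it already turns; slower pushes and the return stroke let it coast. At the knob the basket feels like a mass of 8 kg.
- pump_top (a point): Centre of the top face of the pump knob, a black round cap 66 mm in diameter and 14 mm thick on a stem in the middle of the lid; 209 mm above the counter when up, and moves down with the knob.
- brake (a joint): Travel of the brake button in m: 0 up, 0.010 fully down. Spring return (2 N up, 250 N/m). From 4 mm of travel a softly sprung felt shoe (185 N/m) rubs on the basket's rim 87 mm from the axis: the deeper the button, the harder it brakes, by about 2.5 rad/s each second per mm beyond 4 mm: at 7 mm about 7.5, at 10 mm about 15 (nominal load; a lighter load stops sooner).
- brake_top (a point): Centre of the top face of the brake button, a black round button 34 mm in diameter on the lid, 87 mm from the pump knob's axis, 135 degrees anticlockwise from the spout seen from above; 180 mm above the counter when up.
- oil: Green glass oil bottle, 64 mm in diameter, 230 mm high, standing; origin under its centre. Leave alone.
- mug: White mug, 82 mm in diameter, 95 mm high, standing; origin under its centre. Leave alone.
- mill: Dark wooden pepper mill, 58 mm in diameter, 174 mm high, standing; origin under its centre. Leave alone.

How it is judged:
By the outcome, as a careful person would: the job done as asked, in the order asked, and still so for the second after the job is handed in, with the robot touching nothing.
It also fails if it takes over 48 s, if anything falls off the work surface, if the arm or the gripper's body presses on something with over 40 N, if the wrist force passes 120 N, or if a joint passes its speed limit or range.

### The arm

A 6-joint arm with a two-finger parallel gripper is mounted at the origin on the work surface. World frame = base frame: x ahead of the robot, y to its left, z up, the work surface at z = 0. Lengths are in m, angles in rad, forces in N, time in s.
With the tool pointing down it reaches from about 0.4 to 0.825 m from the base axis. Payload 7 kg.
Tool frame: the origin (TCP) lies midway between the tips of the shut fingers; the grasp point (between the pads) lies 19 mm behind it (grip_point_offset is the z of the grasp point in the tool frame, in m); z points along the fingers, y is the line along which they close (so a half turn about z gives the same grasp; the last joint's range is limited). The gripper opens to 85 mm and grips with 20 to 120 N. Pads are 22 mm wide; open, the fingers measure 114 mm over their backs; the gripper's body (76 mm by 85 mm) begins 54 mm behind the grasp point. The pads swing forward as they close: fully open they stand 13 mm farther back than shut.
Start: joints at [-0.947, 0.359, 0.012, 0, -1.224, -0.288], TCP at [0.222, -0.637, 0.205] pointing down, gripper open.
Joint ranges: [-3.07, 3.07], [-1.43, 2.12], [-1.02, 1.25], [-3.03, 1.67], [-3.05, -0], [-3.03, 3.03]. Speed limits (rad/s): [2.39, 2.39, 3.01, 3.14, 3.14, 3.14].

### API

Orientations are given as [roll, pitch, yaw] about the fixed x, y, z axes, in that order (R = Rz(yaw) Ry(pitch) Rx(roll)).
In Python, from rig import observe, camera, sign_off, find_in, grip_point_offset gives the robot as it stands.
- The arm moves only by the shell command python3 -m handwheel 'ROWS' [FORCE]. ROWS is JSON, a list of rows, each a list of 3 entries, a list of its own where there are three numbers: the shift along the tool's x, y, z in cm, then the turn, a rotation vector about the tool's x, y, z in rad, then the opening, from 0 (shut) to 1 (fully open). In form: [[[x, y, z], [rx, ry, rz], grip], ...]. A call has 1 to 12 rows; each row is the pose to reach, as a shift and turn from the pose commanded when the call began, along the tool's axes at that moment; what a row does not reach only later rows make up. A row lasts 1/10 s, in which the tool goes at most 50 mm and 8.59 degrees, less where a joint would pass 70% of its speed; a pose out of reach is approached as far as the arm can. A call with a gripper value outside its range is refused whole. The fingers move at their own pace and stop on an object; FORCE is the grip in N (left out, the last holds). Time passes only in rows, so rows that repeat a pose let the fingers close. It gives the time, the measured TCP pose, the force, the opening and the grip force at its end, in the units of the state.
- observe(): the state, without advancing time (a new reading comes with each control period).
- camera(name): name is "side" or "top" or "wrist"; returns a dict with "color" (480x640x3 uint8, red, green, blue), "mtx" (3x3 intrinsics, pixels), "k1" (the pictures are not rectified: a ray, as slopes to the right and down, at radius r is drawn at 1 + k1 r^2 times it, then the intrinsics apply), "R" (3x3) and "t" (3): a world point X has camera coordinates R X + t. Camera axes: x right, y down, z forward; pixel columns grow to the right and rows downward; lengths in m; the calibration is good to about 2 mm. A picture is of the moment at which its call begins. There is no depth.
- sign_off(): hands the job in; it is judged then, once.
Trained networks look in the newest picture that a camera, given by its name, has taken for a name from the list of things; names that differ only in an ending like _2 or _b are one class to them, and where a whole thing is asked for, a point or a joint stands for the part that bears it (a point fixed in the world has none). Each returns a list of dicts, best first, with "confidence" (0 to 1); they miss things now and then, are a little off and sometimes report something else, mostly with a low value. They report only what shows in the picture. A call takes as long as a camera call.
- find_in(camera, label): "point" ([x, y, z] in m, in world coordinates, good to about 4 mm: the middle of the surface that is visible of it).
The state is a dict: "t": time; "joint_positions": joint angles; "qvel": joint speeds; "effort": joint torques, N m; "position": TCP position; "orientation": TCP orientation; "wrist_force": force on the tool from outside, world axes, zero at the start; "torque": the same for the moment, N m; "grip_width": finger opening in m; "gripper_force": force on a finger pad.
Only numpy, scipy, OpenCV 4.12 (cv2) and the standard library are available. Lean on these libraries where they do the work, as an engineer would, in place of code of your own. Each camera call takes 0.05 s, during which the arm holds its last target. There are 200 camera calls.

## Working session

There is one attempt and no reset: what is moved stays moved. The work goes in short steps, Python scripts to look and compute and a shell command to move; the robot and the scene stay as the last step left them, time stands still between calls to the robot, and variables do not carry over. Pictures are saved under pics/ and viewed, at most 10 in all, crops included, and the job is handed in when it is done.

```bash
ls; mkdir -p pics; python3 - <<'E'
from rig import *
import cv2
s=observe();print(s)
for c in("top","side"):
    im=camera(c);cv2.imwrite(f"pics/{c}0.png",im["color"][:,:,::-1])
    for l in("spinner","pump_top","brake_top","lip","oil","mug","mill","pump","brake","basket"):
        print(c,l,[(round(d["confidence"],2),[round(v,4) for v in d["point"]]) for d in find_in(c,l)[:2]])
print(observe()["t"],grip_point_offset)
E
```

```text
pics
{'t': 0.0, 'joint_positions': array([-9.46888612e-01,  3.59421020e-01,  1.10648476e-02, -3.59698761e-04,
       -1.22410080e+00, -2.88079826e-01]), 'qvel': array([ 0.00068416,  0.00033034,  0.00130431, -0.00244324, -0.00121525,
       -0.00110526]), 'effort': array([ 8.85120080e-04, -5.83325744e+01,  2.93419468e+01,  6.93672895e+00,
       -6.06674686e-03,  3.30578598e-05]), 'position': array([ 0.22223535, -0.63680956,  0.20354253]), 'orientation': array([ 3.13990436e+00, -1.47653697e-04, -2.80588714e+00]), 'wrist_force': array([-0.91782159, -0.22889873,  0.47984   ]), 'torque': array([-0.03096156, -0.02181036, -0.00073809]), 'gripper_force': 0.0, 'grip_width': 0.08540211899030302}
top spinner [(0.88, [0.5667, 0.059, 0.1502])]
top pump_top [(0.67, [0.5615, 0.0694, 0.2135])]
top brake_top [(0.7, [0.5378, 0.1482, 0.182])]
top lip []
top oil [(0.82, [0.5772, 0.3715, 0.1483])]
top mug [(0.89, [0.4675, 0.4046, 0.0305])]
top mill [(0.83, [0.615, -0.3688, 0.1315])]
top pump [(0.93, [0.5667, 0.0678, 0.2067]), (0.19, [0.5677, 0.0616, 0.1441])]
top brake [(0.6, [0.5304, 0.1406, 0.1816])]
top basket []
side spinner [(0.66, [0.582, 0.0618, 0.1473])]
side pump_top [(0.81, [0.5683, 0.0632, 0.2114])]
side brake_top [(0.55, [0.5407, 0.1453, 0.1806])]
side lip []
side oil [(0.73, [0.5911, 0.3759, 0.1449])]
side mug [(0.9, [0.4642, 0.3998, 0.0512])]
side mill [(0.93, [0.6277, -0.3654, 0.1287]), (0.31, [0.5665, 0.0673, 0.2098])]
side pump [(0.94, [0.5681, 0.0657, 0.212])]
side brake [(0.7, [0.6277, -0.3656, 0.1286]), (0.53, [0.5823, 0.063, 0.1444])]
side basket []
1.1 -0.0187
```

View images.

View pics/top0.png

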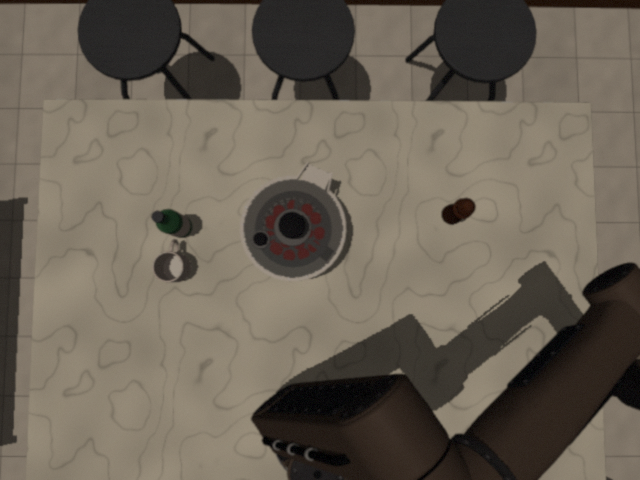

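View pics/side0.png

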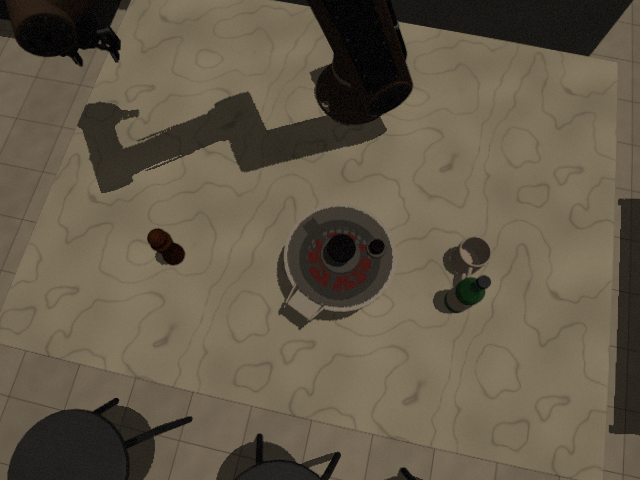

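```bash
cat > h.py <<'E'
import numpy as np,cv2
from rig import *
def proj(im,X):
    X=np.atleast_2d(X);p=X@im["R"].T+im["t"];s=p[:,:2]/p[:,2:]
    s=s*(1+im["k1"]*(s**2).sum(1,keepdims=True))
    return s@np.diag(np.diag(im["mtx"])[:2])+im["mtx"][:2,2]
def plane(im,c,z,half=.2,n=400):   # world-aligned map: up=+x, left=+y
    g=np.linspace(half,-half,n);X,Y=np.meshgrid(c[0]+g,c[1]+g,indexing="ij")
    uv=proj(im,np.c_[X.ravel(),Y.ravel(),np.full(n*n,z)]).reshape(n,n,2).astype(np.float32)
    return cv2.remap(im["color"][:,:,::-1].copy(),uv,None,cv2.INTER_CUBIC)
def ray(im,uv):
    d=cv2.undistortPoints(np.array([[uv]],float),im["mtx"],np.array([im["k1"],0,0,0.]))[0,0]
    R=im["R"];return -R.T@im["t"],R.T@np.r_[d,1]
E
python3 - <<'E'
from h import *
out=[]
for c in("top","side"):
    im=camera(c);cam=-im["R"].T@im["t"];print(c,cam.round(3))
    out.append(np.vstack([plane(im,(.567,.066),z,.17,290) for z in(.12,.209)]))
cv2.imwrite("pics/r0.png",np.clip(np.hstack(out)*1.8,0,255))
E
```

```text
top [0.422 0.005 1.478]
side [0.893 0.08  1.243][ WARN:0@1.494] global loadsave.cpp:1063 imwrite_ Unsupported depth image for selected encoder is fallbacked to CV_8U.
```

View pics/r0.png

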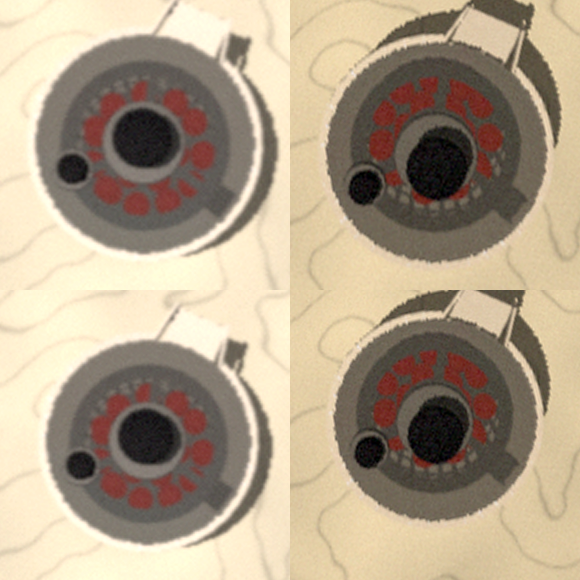

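```bash
python3 -m handwheel '[[[-2,2,-4.5],[0,0,0],0],[[-55.6,54.8,-4.5],[0,0,0],0],[[-55.6,54.8,-4.5],[0,0,0],0],[[-55.6,54.8,-4.5],[0,0,0],0],[[-55.6,54.8,-4.5],[0,0,0],0],[[-55.6,54.8,-4.5],[0,0,0],0],[[-55.6,54.8,-4.5],[0,0,0],0],[[-55.6,54.8,-4.5],[0,0,0],0],[[-55.6,54.8,-4.5],[0,0,0],0],[[-55.6,54.8,-4.5],[0,0,0],0],[[-55.6,54.8,-4.5],[0,0,0],0],[[-55.6,54.8,-4.5],[0,0,0],0]]' 60; python3 -c "
from rig import *;s=observe();print(s['position'],s['orientation'],s['joint_positions'],s['t'])"
```

```text
t: 2.4
position: [0.4773, -0.1177, 0.2494]
orientation: [-3.141, 0.001, -2.806]
wrist_force: [1.3, -0.6, 0.2]
grip_width: 0.0003
gripper_force: 0.0
[ 0.47725607 -0.11771903  0.24936985] [-3.14128769e+00  1.29869868e-03 -2.80551203e+00] [ 1.59066496e-01  2.26997199e-02 -3.08583996e-01  7.56559112e-05
 -1.23818051e+00 -1.39380705e+00] 2.4
```

```bash
python3 -m handwheel '[[[-3.5,3.5,0],[0,0,0],0],[[-7,7,0],[0,0,0],0],[[-10.5,10.5,0],[0,0,0],0],[[-13.5,13.3,0],[0,0,0],0],[[-14.4,14.2,0],[0,0,0],0],[[-14.4,14.2,0],[0,0,0],0]]'; python3 - <<'E'
from h import *
s=observe();print(s['position'],s['orientation'],s['joint_positions'],s['wrist_force'])
a=[]
for c in("wrist","side"):
    im=camera(c);print(c,[(round(d["confidence"],2),np.round(d["point"],4)) for d in find_in(c,"pump_top")])
    a.append(np.clip(im["color"][:,:,::-1][60:420,140:520].astype(float)*1.8,0,255))
cv2.imwrite("pics/w1.png",np.hstack(a).astype(np.uint8))
E
```

```text
t: 3.0
position: [0.5663, 0.0634, 0.2481]
orientation: [-3.142, -0.001, -2.804]
wrist_force: [-1.0, 0.2, 0.1]
grip_width: 0.0
gripper_force: 0.0
[0.56633113 0.06337407 0.24811062] [-3.14153325e+00 -1.00915593e-03 -2.80359078e+00] [ 4.54668044e-01  1.61090648e-01 -1.55630634e-01 -6.15049693e-05
 -1.25508426e+00 -1.68744334e+00] [-0.96429421  0.18235147  0.11287457]
wrist [(0.62, array([0.5638, 0.0605, 0.2093])), (0.18, array([0.5368, 0.0493, 0.1471]))]
side [(0.62, array([0.5745, 0.0665, 0.21  ]))]
```

View pics/w1.png

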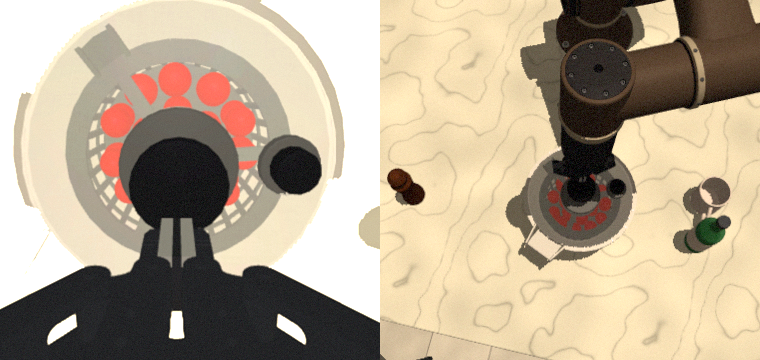

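```bash
for i in 1; do python3 -m handwheel '[[[0,0,0.9],[0,0,0],0]]'|sed -n 2p; python3 -m handwheel '[[[0,0,0.9],[0,0,0],0]]'|sed -n 2p;python3 -m handwheel '[[[0,0,0.9],[0,0,0],0]]'|sed -n 2p; python3 -m handwheel '[[[0,0,0],[0,0,0],0]]'|sed -n 2p; python3 -m handwheel '[[[0,0,0],[0,0,0],0]]'|sed -n 2p; done
```

```text
position: [0.5663, 0.0609, 0.2411]
position: [0.5656, 0.061, 0.2305]
position: [0.5655, 0.0611, 0.2209]
position: [0.5648, 0.0611, 0.2198]
position: [0.5657, 0.0615, 0.2214]
```

```bash
python3 -m handwheel '[[[0,0,1.2],[0,0,0],0],[[0,0,1.2],[0,0,0],0],[[0,0,1.6],[0,0,0],0],[[0,0,2.3],[0,0,0],0],[[0,0,3.1],[0,0,0],0],[[0,0,3.9],[0,0,0],0],[[0,0,4.5],[0,0,0],0],[[0,0,2.8],[0,0,0],0],[[0,0,1.2],[0,0,0],0]]'
cat >> h.py <<'E'
C=np.array([.566,.0635]);SP=np.deg2rad(-22.5)
def polar(im,z=.12,r=(.101,.112),n=360):
    th=np.deg2rad(np.arange(n))*360/n;R=np.linspace(*r,6)
    X=C[0]+R[:,None]*np.cos(th);Y=C[1]+R[:,None]*np.sin(th)
    uv=proj(im,np.c_[X.ravel(),Y.ravel(),np.full(X.size,z)]).astype(np.float32).reshape(6,n,2)
    g=cv2.cvtColor(im["color"],cv2.COLOR_RGB2GRAY).astype(np.float32)
    return cv2.remap(g,uv,None,cv2.INTER_LINEAR,borderValue=np.nan)
E
python3 - <<'E'
from h import *
import pickle
L=[]
for c in("wrist","side","wrist","wrist"):
    t=observe()["t"];im=camera(c);L.append((t,c,im));print(t,c,im["color"].mean().round(1))
pickle.dump(L,open("L1.pkl","wb"))
a=[plane(L[i][2],C,.12,.14,380) for i in(0,1)]
cv2.imwrite("pics/p1.png",np.hstack([a[0],np.clip(a[1]*1.6,0,255)]).astype(np.uint8))
for t,c,im in L: print(c,polar(im).mean(0)[::10].round().tolist())
E
```

```text
t: 4.6
position: [0.5655, 0.0616, 0.2092]
orientation: [-3.141, -0.002, -2.806]
wrist_force: [-0.4, 0.3, 0.2]
grip_width: 0.0
gripper_force: 0.0
4.6 wrist 129.5
4.65 side 94.8
4.7 wrist 129.7
4.75 wrist 129.6
wrist [20.0, 20.0, 21.0, 20.0, 20.0, 56.0, 60.0, 131.0, 131.0, 127.0, 13.0, 15.0, 59.0, 126.0, 125.0, 123.0, 123.0, 123.0, 124.0, 124.0, 124.0, 125.0, 124.0, 123.0, 124.0, 126.0, 108.0, 92.0, 106.0, 127.0, 128.0, 128.0, 129.0, 130.0, 49.0, 31.0]
side [59.0, 60.0, 57.0, 61.0, 62.0, 61.0, 60.0, 61.0, 61.0, 60.0, 61.0, 15.0, 4.0, 25.0, 44.0, 14.0, 11.0, 5.0, 6.0, 7.0, 6.0, 6.0, 65.0, 54.0, 64.0, 65.0, 64.0, 44.0, 43.0, 64.0, 63.0, 64.0, 63.0, 63.0, 62.0, 62.0]
wrist [20.0, 19.0, 21.0, 20.0, 19.0, 76.0, 104.0, 132.0, 131.0, 130.0, 12.0, 14.0, 57.0, 126.0, 124.0, 124.0, 123.0, 123.0, 124.0, 124.0, 124.0, 123.0, 124.0, 122.0, 124.0, 126.0, 127.0, 128.0, 92.0, 91.0, 128.0, 129.0, 130.0, 129.0, 86.0, 71.0]
wrist [20.0, 19.0, 21.0, 20.0, 20.0, 72.0, 85.0, 132.0, 131.0, 128.0, 13.0, 14.0, 59.0, 125.0, 124.0, 124.0, 124.0, 124.0, 124.0, 124.0, 123.0, 124.0, 125.0, 124.0, 125.0, 126.0, 127.0, 128.0, 124.0, 91.0, 91.0, 129.0, 130.0, 130.0, 68.0, 53.0]
```

View pics/p1.png

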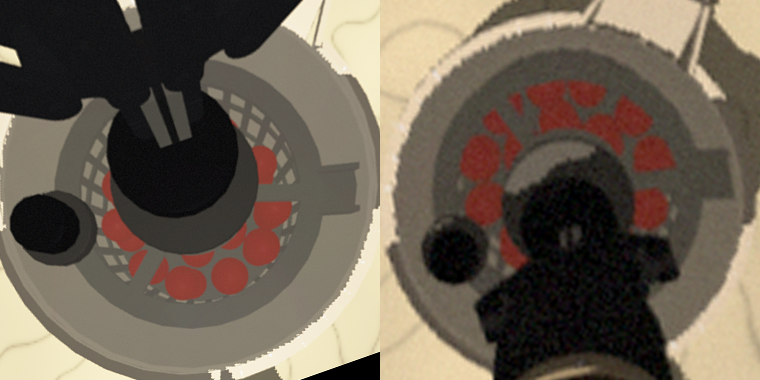

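```bash
cat > look.py <<'E'
from h import *
import sys
L=[]
for c in sys.argv[1:]:
    t=observe()["t"];L.append((t,c,camera(c)))
t,a=track(L)
if len(t)>1:print("w %.2f at %.3f"%(np.polyfit(t,a,1)[0],t.mean()))
E
python3 -m handwheel '[[[0,0,0.9],[0,0,0],0],[[0,0,1.8],[0,0,0],0],[[0,0,2.7],[0,0,0],0],[[0,0,3.4],[0,0,0],0],[[0,0,1.7],[0,0,0],0],[[0,0,0],[0,0,0],0]]' | grep -E 't:|posi|wrist'; python3 look.py wrist side wrist
```

```text
t: 5.4
position: [0.5651, 0.0615, 0.2084]
wrist_force: [0.1, 0.3, 0.6]
5.45 0.999 side 0.90h.py:31: RuntimeWarning: Mean of empty slice.
  return np.deg2rad((j[wt].mean())/2),s
  ret = ret.dtype.type(ret / rcount)
```

```bash
python3 -m handwheel '[[[0,0,0.9],[0,0,0],0],[[0,0,1.8],[0,0,0],0],[[0,0,2.7],[0,0,0],0],[[0,0,3.4],[0,0,0],0],[[0,0,1.7],[0,0,0],0],[[0,0,0],[0,0,0],0]]' | grep -E 't:|posi|wrist'; python3 -W ignore look.py side wrist side wrist
```

```text
t: 6.15
position: [0.5652, 0.0614, 0.2084]
wrist_force: [0.5, 0.1, 1.1]
6.20 3.011 wrist 0.92
6.30 3.272 wrist 0.95
w 2.62 at 6.250
```

```bash
python3 -m handwheel '[[[0,0,1.05],[0,0,0],0],[[0,0,2.1],[0,0,0],0],[[0,0,3.15],[0,0,0],0]]' | grep -E 't:|posi|wrist'; python3 -W ignore look.py side wrist side wrist; python3 -m handwheel '[[[0,0,-1.6],[0,0,0],0],[[0,0,-3.15],[0,0,0],0]]' | grep -E 't:|posi|wrist'
```

```text
t: 6.65
position: [0.5654, 0.0615, 0.1771]
wrist_force: [-8.9, 2.2, 20.0]
6.70 4.381 wrist 0.94
6.75 4.551 side 0.89
6.80 4.752 wrist 0.89
w 3.71 at 6.750
t: 7.05
position: [0.5655, 0.0616, 0.2093]
wrist_force: [0.4, -0.5, -0.3]
```

```bash
python3 -m handwheel '[[[0,0,1.05],[0,0,0],0],[[0,0,2.1],[0,0,0],0],[[0,0,3.15],[0,0,0],0],[[0,0,1.6],[0,0,0],0],[[0,0,0],[0,0,0],0],[[0,0,1.05],[0,0,0],0],[[0,0,2.1],[0,0,0],0],[[0,0,3.15],[0,0,0],0],[[0,0,1.6],[0,0,0],0],[[0,0,0],[0,0,0],0]]' | grep -E 't:|posi|wrist'; python3 -W ignore look.py side wrist side
```

```text
t: 8.05
position: [0.5647, 0.0613, 0.2074]
wrist_force: [0.3, -0.2, 0.2]
8.10 3.495 wrist 0.97
```

```bash
python3 -W ignore look.py side wrist side
```

```text
8.25 4.110 wrist 0.97
```

```bash
python3 -m handwheel '[[[0,0,0.83],[0,0,0],0],[[0,0,1.66],[0,0,0],0],[[0,0,2.49],[0,0,0],0],[[0,0,3.3],[0,0,0],0],[[0,0,1.6],[0,0,0],0],[[0,0,0],[0,0,0],0],[[0,0,0.83],[0,0,0],0],[[0,0,1.66],[0,0,0],0],[[0,0,2.49],[0,0,0],0],[[0,0,3.3],[0,0,0],0],[[0,0,1.6],[0,0,0],0],[[0,0,0],[0,0,0],0]]' | grep -E 't:|posi|wrist'; python3 -W ignore look.py side wrist side
```

```text
t: 9.55
position: [0.5651, 0.0614, 0.2083]
wrist_force: [-0.5, -0.3, -0.4]
```

```bash
python3 -W ignore look.py wrist wrist wrist
```

```text
9.70 2.875 wrist 0.92
9.75 3.033 wrist 0.93
9.80 3.185 wrist 0.94
w 3.10 at 9.750
```

```bash
python3 -m handwheel '[[[0,0,0.86],[0,0,0],0],[[0,0,1.72],[0,0,0],0],[[0,0,2.58],[0,0,0],0],[[0,0,3.35],[0,0,0],0],[[0,0,1.6],[0,0,0],0],[[0,0,0],[0,0,0],0],[[0,0,0.86],[0,0,0],0],[[0,0,1.72],[0,0,0],0],[[0,0,2.58],[0,0,0],0],[[0,0,3.35],[0,0,0],0],[[0,0,1.6],[0,0,0],0],[[0,0,0],[0,0,0],0]]' | grep -E 't:|posi|wrist'; python3 -W ignore look.py wrist side
```

```text
t: 11.05
position: [0.5651, 0.0614, 0.2083]
wrist_force: [0.4, -0.5, 0.5]
11.10 0.890 side 0.93
```

```bash
python3 -m handwheel '[[[0,0,0.86],[0,0,0],0],[[0,0,1.72],[0,0,0],0],[[0,0,2.58],[0,0,0],0],[[0,0,3.35],[0,0,0],0],[[0,0,1.6],[0,0,0],0],[[0,0,0],[0,0,0],0],[[0,0,0.86],[0,0,0],0],[[0,0,1.72],[0,0,0],0],[[0,0,2.58],[0,0,0],0],[[0,0,3.35],[0,0,0],0],[[0,0,1.6],[0,0,0],0],[[0,0,0],[0,0,0],0]]' | grep -E 't:|posi|wrist'; python3 -W ignore look.py wrist side
```

```text
t: 12.35
position: [0.5651, 0.0614, 0.2083]
wrist_force: [0.8, -0.1, 0.8]
12.35 4.616 wrist 0.91
12.40 4.752 side 0.87
w 2.71 at 12.375
```

```bash
python3 -m handwheel '[[[0,0,0.92],[0,0,0],0],[[0,0,1.84],[0,0,0],0],[[0,0,2.76],[0,0,0],0],[[0,0,1.4],[0,0,0],0],[[0,0,0],[0,0,0],0],[[0,0,0.92],[0,0,0],0],[[0,0,1.84],[0,0,0],0],[[0,0,2.76],[0,0,0],0],[[0,0,1.4],[0,0,0],0],[[0,0,0],[0,0,0],0]]' | grep -E 't:|posi|wrist'; python3 -W ignore look.py wrist side wrist
```

```text
t: 13.45
position: [0.5654, 0.0614, 0.2099]
wrist_force: [-0.3, -0.0, 0.8]
13.50 1.710 side 0.84
```

```bash
python3 -m handwheel '[[[0,0,0.98],[0,0,0],0],[[0,0,1.96],[0,0,0],0],[[0,0,2.94],[0,0,0],0],[[0,0,1.5],[0,0,0],0],[[0,0,0],[0,0,0],0],[[0,0,0.98],[0,0,0],0],[[0,0,1.96],[0,0,0],0],[[0,0,2.94],[0,0,0],0],[[0,0,1.5],[0,0,0],0],[[0,0,0],[0,0,0],0]]' | grep -E 't:|posi|wrist'; python3 -W ignore look.py wrist side wrist
```

```text
t: 14.6
position: [0.5648, 0.0613, 0.2076]
wrist_force: [0.3, -0.1, 0.1]
14.60 5.092 wrist 0.89
14.65 5.271 side 0.84
14.70 5.459 wrist 0.89
w 3.67 at 14.650
```

```bash
python3 -m handwheel '[[[0,0,0.95],[0,0,0],0],[[0,0,1.9],[0,0,0],0],[[0,0,2.85],[0,0,0],0],[[0,0,1.4],[0,0,0],0],[[0,0,0],[0,0,0],0],[[0,0,0.95],[0,0,0],0],[[0,0,1.9],[0,0,0],0],[[0,0,2.85],[0,0,0],0],[[0,0,1.4],[0,0,0],0],[[0,0,0],[0,0,0],0]]' | grep -E 't:|posi|wrist'; python3 -W ignore look.py wrist side
```

```text
t: 15.75
position: [0.5649, 0.0613, 0.2078]
wrist_force: [0.0, 0.7, 0.7]
15.75 2.836 wrist 0.90
```

```bash
python3 -m handwheel '[[[0,0,0.95],[0,0,0],0],[[0,0,1.9],[0,0,0],0],[[0,0,2.85],[0,0,0],0],[[0,0,1.4],[0,0,0],0],[[0,0,0],[0,0,0],0],[[0,0,0.95],[0,0,0],0],[[0,0,1.9],[0,0,0],0],[[0,0,2.85],[0,0,0],0],[[0,0,1.4],[0,0,0],0],[[0,0,0],[0,0,0],0]]' | grep -E 't:|posi|wrist'; python3 -W ignore look.py side side
```

```text
t: 16.85
position: [0.5648, 0.0614, 0.2077]
wrist_force: [0.6, 0.2, -0.0]
16.85 6.619 side 0.91
16.90 6.798 side 0.91
w 3.58 at 16.875
```

```bash
python3 -m handwheel '[[[0,0,0.95],[0,0,0],0],[[0,0,1.9],[0,0,0],0],[[0,0,2.85],[0,0,0],0],[[0,0,1.4],[0,0,0],0],[[0,0,0],[0,0,0],0],[[0,0,0.95],[0,0,0],0],[[0,0,1.9],[0,0,0],0],[[0,0,2.85],[0,0,0],0],[[0,0,1.4],[0,0,0],0],[[0,0,0],[0,0,0],0]]' | grep -E 't:|posi|wrist'; python3 -W ignore look.py wrist side
```

```text
t: 17.95
position: [0.5649, 0.0613, 0.2077]
wrist_force: [0.4, -0.5, 1.4]
17.95 4.080 wrist 0.98
```

```bash
python3 -m handwheel '[[[0,0,0.95],[0,0,0],0],[[0,0,1.9],[0,0,0],0],[[0,0,2.85],[0,0,0],0],[[0,0,1.4],[0,0,0],0],[[0,0,0],[0,0,0],0],[[0,0,0.95],[0,0,0],0],[[0,0,1.9],[0,0,0],0],[[0,0,2.85],[0,0,0],0],[[0,0,1.4],[0,0,0],0],[[0,0,0],[0,0,0],0]]' | grep -E 't:|posi|wrist'; python3 -W ignore look.py wrist side
```

```text
t: 19.05
position: [0.5649, 0.0614, 0.2077]
wrist_force: [0.1, -0.1, 0.4]
19.10 1.772 side 0.86
```

```bash
python3 -m handwheel '[[[0,0,0.95],[0,0,0],0],[[0,0,1.9],[0,0,0],0],[[0,0,2.85],[0,0,0],0],[[0,0,1.4],[0,0,0],0],[[0,0,0],[0,0,0],0],[[0,0,0.95],[0,0,0],0],[[0,0,1.9],[0,0,0],0],[[0,0,2.85],[0,0,0],0],[[0,0,1.4],[0,0,0],0],[[0,0,0],[0,0,0],0]]' | grep -E 't:|posi|wrist'; python3 -W ignore look.py wrist side
```

```text
t: 20.15
position: [0.5649, 0.0613, 0.2077]
wrist_force: [0.5, -0.2, -0.2]
20.15 5.332 wrist 0.88
20.20 5.498 side 0.85
w 3.32 at 20.175
```

```bash
python3 -m handwheel '[[[0,0,0.95],[0,0,0],0],[[0,0,1.9],[0,0,0],0],[[0,0,2.85],[0,0,0],0],[[0,0,1.4],[0,0,0],0],[[0,0,0],[0,0,0],0],[[0,0,0.95],[0,0,0],0],[[0,0,1.9],[0,0,0],0],[[0,0,2.85],[0,0,0],0],[[0,0,1.4],[0,0,0],0],[[0,0,0],[0,0,0],0]]' | grep -E 't:|posi|wrist'; python3 -W ignore look.py wrist side
```

```text
t: 21.25
position: [0.5649, 0.0613, 0.2077]
wrist_force: [0.4, 0.5, -0.1]
21.25 2.832 wrist 0.91
```

```bash
python3 -m handwheel '[[[0,0,0.95],[0,0,0],0],[[0,0,1.9],[0,0,0],0],[[0,0,2.85],[0,0,0],0],[[0,0,1.4],[0,0,0],0],[[0,0,0],[0,0,0],0],[[0,0,0.95],[0,0,0],0],[[0,0,1.9],[0,0,0],0],[[0,0,2.85],[0,0,0],0],[[0,0,1.4],[0,0,0],0],[[0,0,0],[0,0,0],0]]' | grep -E 't:|posi|wrist'; python3 -W ignore look.py wrist side
```

```text
t: 22.35
position: [0.5649, 0.0614, 0.2077]
wrist_force: [-0.0, -0.2, 0.2]
22.40 0.502 side 0.93
```

```bash
python3 -m handwheel '[[[0,0,0.95],[0,0,0],0],[[0,0,1.9],[0,0,0],0],[[0,0,2.85],[0,0,0],0],[[0,0,1.4],[0,0,0],0],[[0,0,0],[0,0,0],0],[[0,0,0.95],[0,0,0],0],[[0,0,1.9],[0,0,0],0],[[0,0,2.85],[0,0,0],0],[[0,0,1.4],[0,0,0],0],[[0,0,0],[0,0,0],0]]' | grep -E 't:|posi|wrist'; python3 -W ignore look.py wrist side
```

```text
t: 23.45
position: [0.5649, 0.0613, 0.2077]
wrist_force: [-0.0, -0.0, 0.5]
23.45 4.067 wrist 0.97
```

```bash
python3 -m handwheel '[[[0,0,0.95],[0,0,0],0],[[0,0,1.9],[0,0,0],0],[[0,0,2.85],[0,0,0],0],[[0,0,1.4],[0,0,0],0],[[0,0,0],[0,0,0],0],[[0,0,0.95],[0,0,0],0],[[0,0,1.9],[0,0,0],0],[[0,0,2.85],[0,0,0],0],[[0,0,1.4],[0,0,0],0],[[0,0,0],[0,0,0],0]]' | grep -E 't:|posi|wrist'; python3 -W ignore look.py wrist side
```

```text
t: 24.55
position: [0.5649, 0.0613, 0.2077]
wrist_force: [-0.8, -1.3, 0.7]
24.60 1.754 side 0.83
```

```bash
python3 -m handwheel '[[[0,0,-1.8],[0,0,0],0],[[0.1,4.4,-1.8],[0,0,0],0],[[0.2,8.8,-1.8],[0,0,0],0],[[0.2,8.8,0],[0,0,0],0],[[0.2,8.8,1.4],[0,0,0],0]]' | grep -E 't:|posi|wrist'; cat > look2.py <<'E'
from h import *
import pickle,sys
try:T=pickle.load(open("T.pkl","rb"))
except Exception:T=[]
for c in sys.argv[1:]:
    t=observe()["t"];im=camera(c);a,s=lip(im,c);print("%.2f %s %.3f %.2f"%(t,c,(a-SP)%(2*np.pi),s))
    if s>.6:T.append((t,a-SP))
pickle.dump(T,open("T.pkl","wb"));pickle.dump(im,open("im.pkl","wb"))
from scipy.optimize import least_squares
T=np.array(T)
if len(T)>2:
    t0=T[0,0];t=T[:,0]-t0
    f=lambda p,t:p[0]+(p[1]+1.667)*p[2]*(1-np.exp(-t/p[2]))-1.667*t
    r=least_squares(lambda p:np.r_[np.angle(np.exp(1j*(f(p,t)-T[:,1]))),.3*(p[2]-5)],[T[0,1],3.3,5]).x
    res=np.angle(np.exp(1j*(f(r,t)-T[:,1])));print("fit",r.round(3),"res",res.round(3)[-6:])
    n=observe()["t"]
    for dt in np.arange(0,8,.1):
        tt=n+dt-t0;w=(r[1]+1.667)*np.exp(-tt/r[2])-1.667
        if w<0:break
        e=(f(r,tt)+np.pi)%(2*np.pi)-np.pi
        if dt==0 or -.45<e<.1:print("t+%.1f ang %.2f w %.2f"%(dt,e,w))
E
python3 -W ignore look2.py side wrist side; python3 - <<'E'
from h import *
for c in("wrist","side"):
    im=camera(c)
    for l in("brake_top","pump_top"):print(c,l,[(round(d["confidence"],2),np.round(d["point"],4)) for d in find_in(c,l)])
import pickle
cv2.imwrite("pics/b1.png",np.clip(im["color"][150:400,200:500,::-1]*1.8,0,255).astype(np.uint8))
E
```

```text
t: 25.15
position: [0.5339, 0.1453, 0.1937]
wrist_force: [0.4, 0.1, -0.2]
25.15 side 3.526 0.93
25.20 wrist 3.696 0.87
25.25 side 3.827 0.94
fit [3.532 3.058 5.   ] res [ 0.006 -0.012  0.006]
t+0.0 ang -2.30 w 2.92
t+0.8 ang -0.25 w 2.24
t+0.9 ang -0.03 w 2.16
wrist brake_top [(0.97, array([0.5329, 0.146 , 0.1816]))]
wrist pump_top [(0.98, array([0.5633, 0.0644, 0.2116])), (0.32, array([0.5702, 0.3595, 0.1218]))]
side brake_top [(0.69, array([0.5431, 0.1482, 0.1794])), (0.23, array([0.5906, 0.0511, 0.146 ]))]
side pump_top [(0.86, array([0.5681, 0.0676, 0.2074]))]
```

View pics/b1.png

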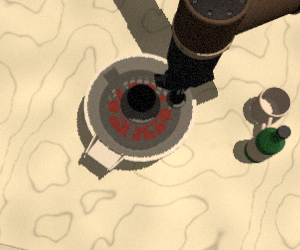

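```bash
python3 -m handwheel '[[[0,0,0.6],[0,0,0],0],[[0,0,1.1],[0,0,0],0],[[0,0,1.1],[0,0,0],0],[[0,0,1.1],[0,0,0],0]]' | grep -E 't:|posi|wrist';python3 -W ignore look2.py side side; python3 -m handwheel '[[[0,0,0],[0,0,0],0],[[0,0,0],[0,0,0],0],[[0,0,0],[0,0,0],0],[[0,0,0],[0,0,0],0],[[0,0,0],[0,0,0],0],[[0,0,0],[0,0,0],0],[[0,0,0],[0,0,0],0],[[0,0,0],[0,0,0],0]]' | grep -E 't:|posi|wrist';python3 -W ignore look2.py wrist side wrist side
```

```text
t: 26.0
position: [0.5349, 0.144, 0.1845]
wrist_force: [0.1, 0.6, -0.4]
26.00 side 5.978 0.90
26.05 side 6.109 0.91
fit [3.521 3.292 5.001] res [-0.005 -0.012  0.018  0.002 -0.004]
t+0.0 ang -0.06 w 2.43
t: 26.9
position: [0.535, 0.1442, 0.1848]
wrist_force: [-0.2, 0.3, 0.3]
26.90 wrist nan -0.01
26.95 side 1.981 0.81
27.00 wrist nan -0.01
27.05 side 2.134 0.53
fit [3.492 3.409 5.102] res [-0.034 -0.035  0.001  0.071  0.071 -0.074]
t+0.0 ang 2.18 w 1.80
```

```bash
rm T.pkl; python3 -m handwheel '[[[0,0,-4.3],[0,0,0],0],[[-0.1,-4.4,-4.3],[0,0,0],0],[[-0.2,-8.8,-4.3],[0,0,0],0],[[-0.2,-8.8,-2.5],[0,0,0],0],[[-0.2,-8.8,-1.55],[0,0,0],0],[[-0.2,-8.8,-0.6],[0,0,0],0],[[-0.2,-8.8,0.35],[0,0,0],0],[[-0.2,-8.8,-1.1],[0,0,0],0],[[-0.2,-8.8,-2.5],[0,0,0],0],[[-0.2,-8.8,-1.55],[0,0,0],0],[[-0.2,-8.8,-0.6],[0,0,0],0],[[-0.2,-8.8,0.35],[0,0,0],0]]' | grep -E 't:|posi|wrist'; python3 -m handwheel '[[[0,0,-1.6],[0,0,0],0],[[0,0,-4.65],[0,0,0],0],[[0.1,4.4,-4.65],[0,0,0],0],[[0.2,8.8,-4.65],[0,0,0],0],[[0.2,8.8,-2],[0,0,0],0],[[0.2,8.8,-0.35],[0,0,0],0]]' | grep -E 't:|posi|wrist';python3 -W ignore look2.py side wrist side
```

```text
t: 28.3
position: [0.5654, 0.0622, 0.18]
wrist_force: [-2.8, 1.3, 12.2]
t: 28.9
position: [0.5336, 0.1454, 0.1825]
wrist_force: [-0.3, -0.7, -0.6]
28.90 side 6.082 0.88
28.95 wrist nan -0.01
29.00 side 0.039 0.92
```

```bash
rm T.pkl; python3 -m handwheel '[[[0,0,-4.3],[0,0,0],0],[[-0.1,-4.4,-4.3],[0,0,0],0],[[-0.2,-8.8,-4.3],[0,0,0],0],[[-0.2,-8.8,-2.5],[0,0,0],0],[[-0.2,-8.8,-1.45],[0,0,0],0],[[-0.2,-8.8,-0.4],[0,0,0],0],[[-0.2,-8.8,0.65],[0,0,0],0]]' | grep -E 't:|posi|wrist'; python3 -m handwheel '[[[0,0,-1.6],[0,0,0],0],[[0,0,-4.95],[0,0,0],0],[[0.1,4.4,-4.95],[0,0,0],0],[[0.2,8.8,-4.95],[0,0,0],0],[[0.2,8.8,-2.3],[0,0,0],0],[[0.2,8.8,-0.65],[0,0,0],0]]' | grep -E 't:|posi|wrist';python3 -W ignore look2.py side side side
```

```text
t: 29.75
position: [0.5661, 0.062, 0.1784]
wrist_force: [-8.4, -0.3, 26.4]
t: 30.35
position: [0.534, 0.1463, 0.1838]
wrist_force: [-0.5, -0.2, -0.0]
30.35 side 3.643 0.93
30.40 side 3.809 0.95
30.45 side 3.958 0.93
fit [3.646 3.19  5.   ] res [ 0.002 -0.005  0.003]
t+0.0 ang -2.17 w 3.05
t+0.7 ang -0.26 w 2.43
t+0.8 ang -0.02 w 2.35
```

```bash
python3 -m handwheel '[[[0,0,0.2],[0,0,0],0],[[0,0,0.2],[0,0,0],0],[[0,0,0.2],[0,0,0],0],[[0,0,0.2],[0,0,0],0],[[0,0,0.2],[0,0,0],0]]' | grep -E 't:|posi|wrist';python3 -W ignore look2.py side
```

```text
t: 31.0
position: [0.5352, 0.1441, 0.1831]
wrist_force: [-0.4, -0.4, -1.2]
31.00 side 5.603 0.84
fit [3.639 3.329 5.   ] res [-0.004 -0.005  0.01  -0.001]
t+0.0 ang -0.55 w 2.68
t+0.1 ang -0.28 w 2.59
t+0.2 ang -0.03 w 2.51
```

```bash
python3 -W ignore look2.py side | head -1; python3 -m handwheel '[[[0,0,1.1],[0,0,0],0],[[0,0,1.15],[0,0,0],0],[[0,0,1.15],[0,0,0],0],[[0,0,1.15],[0,0,0],0]]' | grep -E 't:|posi|wrist';python3 -W ignore look2.py side side|head -2
```

```text
31.05 side 5.751 0.85
t: 31.5
position: [0.535, 0.1442, 0.1712]
wrist_force: [0.0, -0.5, -0.0]
31.50 side 0.694 0.92
31.55 side 0.820 0.92
```

```bash
python3 - <<'E'
from h import *
a=[]
s=observe();print(s['t'],s['position'],s['wrist_force'])
im=camera("wrist");print([(round(d["confidence"],2),np.round(d["point"],4)) for d in find_in("wrist","brake_top")])
print(proj(im,[s['position']]))
a.append(cv2.resize(im["color"][:,:,::-1],(480,360)))
im=camera("side");u=proj(im,[[.5345,.1444,.18]])[0].astype(int);print(u)
a.append(cv2.resize(im["color"][u[1]-40:u[1]+50,u[0]-50:u[0]+25,::-1],(300,360),interpolation=cv2.INTER_CUBIC))
cv2.imwrite("pics/b2.png",np.clip(np.hstack(a)*1.6,0,255).astype(np.uint8))
E
```

```text
31.6 [0.53509095 0.14422798 0.17138797] [0.40368738 0.20272063 0.55312112]
[(0.97, array([0.5268, 0.1456, 0.1797]))]
[[316.82303812 277.15863246]]
[376 245]
```

View pics/b2.png

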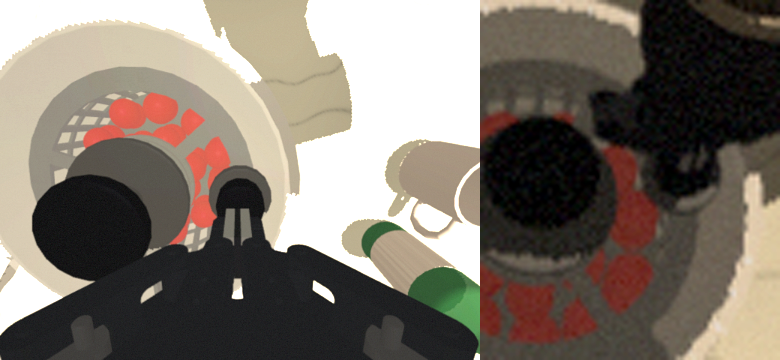

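```bash
python3 - <<'E'
from h import *
import pickle
L=pickle.load(open("L1.pkl","rb"))
top=camera("top");P=[]
for nm,im,img in(("top",top,cv2.imread("pics/top0.png")),("side",L[1][2],cv2.imread("pics/side0.png")),("w",L[0][2],L[0][2]["color"])):
    g=cv2.cvtColor(img,cv2.COLOR_BGR2GRAY);u=proj(im,[[.5335,.1445,.18]])[0]
    _,lab,st,ce=cv2.connectedComponentsWithStats((g<(18 if nm!="w" else 30)).astype(np.uint8))
    k=min(range(1,len(st)),key=lambda i:np.hypot(*(ce[i]-u))+(1e3 if st[i,4]<30 else 0))
    P.append(ray(im,ce[k]));c,d=P[-1]
    print(nm,u.round(1),ce[k].round(1),st[k],[ (c+d*(z-c[2])/d[2]).round(4)[:2] for z in(.18,.17)])
A=b=0
for c,d in P:
    d=d/np.linalg.norm(d);M=np.eye(3)-np.outer(d,d);A=A+M;b=b+M@c
print(np.linalg.solve(A,b))
im=camera("wrist");s=observe()["position"]
print(s,proj(im,[s,[.5335,.1445,.18],[.5335,.1445,.17]]))
print([(round(d["confidence"],2),np.round(d["point"],4)) for d in find_in("wrist","brake_top")])
E
```

```text
top [260.  238.6] [260.4 238.6] [255 233  12  12  79] [array([0.5336, 0.1433]), array([0.5344, 0.1444])]
side [376.3 244.9] [376.1 246.5] [369 240  15  14 167] [array([0.5375, 0.1447]), array([0.5341, 0.1453])]
w [462.6 254.6] [457.6 247.4] [ 427  220   62   56 2676] [array([0.5303, 0.1397]), array([0.5319, 0.1448])]
[0.53342844 0.14517912 0.16842784]
[0.53504359 0.14419149 0.17137937] [[316.77804136 277.15360226]
 [318.38092148 281.30589172]
 [318.28116994 273.78688045]]
[(0.88, array([0.5271, 0.1458, 0.1806]))]
```

```bash
for k in 1; do python3 -m handwheel '[[[0,0,0.3],[0,0,0],0]]' | grep -E 't:|posi|wrist'; python3 -m handwheel '[[[0,0,0.3],[0,0,0],0]]' | grep -E 't:|posi|wrist'; python3 -W ignore look2.py side side | head -2; done
```

```text
t: 32.0
position: [0.5353, 0.1443, 0.1686]
wrist_force: [0.1, -0.5, -0.3]
t: 32.1
position: [0.535, 0.1442, 0.1651]
wrist_force: [0.1, -0.5, 0.3]
32.10 side 2.099 0.84
32.15 side 2.151 0.38
```

```bash
python3 - <<'E'
from h import *
im=camera("wrist");s=camera("side")
print(observe()["t"],observe()["wrist_force"])
a=cv2.resize(im["color"][190:340,230:410,::-1],(480,400),interpolation=cv2.INTER_CUBIC)
b=cv2.resize(s["color"][205:285,345:409,::-1],(320,400),interpolation=cv2.INTER_CUBIC)
cv2.imwrite("pics/b3.png",np.hstack([(255*(a/255.)**.5),255*(b/255.)**.45]).astype(np.uint8))
E
```

```text
32.3 [0.19443619 0.26008382 1.03121683]
```

View pics/b3.png

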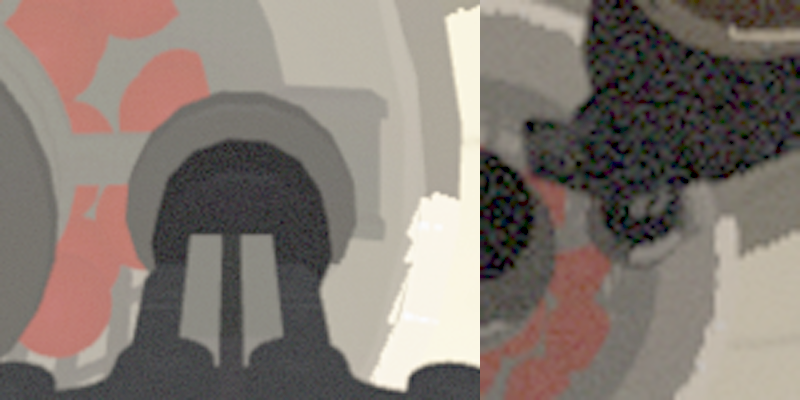

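```bash
python3 -m handwheel '[[[0,0,0.3],[0,0,0],0]]' | grep -E 'posi|wrist'; python3 -m handwheel '[[[0,0,0.3],[0,0,0],0]]' | grep -E 'posi|wrist';python3 -m handwheel '[[[0,0,0],[0,0,0],0]]' | grep -E 'posi|wrist'; python3 -W ignore look2.py wrist side wrist side | head -4
```

```text
position: [0.5353, 0.1443, 0.1626]
wrist_force: [-0.4, -0.3, -0.4]
position: [0.535, 0.1442, 0.1591]
wrist_force: [0.7, 0.5, -0.5]
position: [0.5347, 0.144, 0.1587]
wrist_force: [-0.6, 0.6, -0.0]
32.60 wrist 3.176 0.92
32.65 side 3.251 0.58
32.70 wrist 3.373 0.91
32.75 side 3.447 0.96
```

```bash
python3 - <<'E'
from h import *
import pickle
im=camera("wrist");pickle.dump(im,open("imw.pkl","wb"))
s=observe();X=s["position"];print(s["t"],X,s["wrist_force"],"grip",s["grip_width"],s["gripper_force"])
f=im["mtx"][0,0];print("f",f,"tipdepth",(im["R"]@X+im["t"])[2],"cam",-im["R"].T@im["t"],"axis",im["R"][2])
print("tip px",proj(im,[X]))
for z in(.15,.16,.17,.18):
    q=np.linspace(0,2*np.pi,60);P=proj(im,np.c_[.5335+.017*np.cos(q),.1445+.017*np.sin(q),np.full(60,z)])
    print(z,P.min(0).round(),P.max(0).round())
g=cv2.cvtColor(im["color"],cv2.COLOR_RGB2GRAY)
print("col320 rows",[int(v) for v in g[215:300:3,321]]);
for r in(235,240,245,250,255,260,265,270):
    b=np.where(g[r,270:375]<40)[0]
    if len(b):print(r,b.min()+270,b.max()+270)
print([(round(d["confidence"],2),np.round(d["point"],4)) for d in find_in("wrist","brake_top")+find_in("wrist","pump_top")])
E
```

```text
32.85 [0.53505657 0.14418592 0.15938497] [-0.85569782 -0.32604805 -0.29701468] grip -0.0003253743195025394 0.0
f 342.6281410104695 tipdepth 0.18168474616441047 cam [0.468364   0.12060997 0.32816932] axis [ 0.2578874   0.08968939 -0.96200307]
tip px [[316.8085289  277.25356152]]
0.15 [288. 239.] [349. 296.]
0.16 [286. 245.] [351. 305.]
0.17 [284. 251.] [353. 314.]
0.18 [282. 258.] [355. 324.]
col320 rows [97, 98, 96, 95, 48, 48, 57, 54, 53, 55, 17, 14, 13, 8, 14, 12, 15, 15, 12, 13, 13, 62, 77, 75, 78, 77, 76, 67, 67]
245 311 330
250 300 339
255 295 345
260 292 348
265 290 351
270 289 352
[(0.95, array([0.5273, 0.1438, 0.1803])), (0.6, array([0.5629, 0.0629, 0.2097]))]
```

```bash
for r in a; do python3 -m handwheel '[[[0,0,0.25],[0,0,0],0]]' | grep -E 'posi|wrist'; python3 -m handwheel '[[[0,0,0.25],[0,0,0],0]]' | grep -E 'posi|wrist';python3 -m handwheel '[[[0,0,0.25],[0,0,0],0]]' | grep -E 'posi|wrist';python3 -m handwheel '[[[0,0,0],[0,0,0],0]]' | grep -E 't:|posi|wrist'; python3 -W ignore look2.py wrist wrist | head -2;done
```

```text
position: [0.5352, 0.1443, 0.1571]
wrist_force: [-1.2, -0.7, -0.4]
position: [0.535, 0.1442, 0.1541]
wrist_force: [0.5, -0.3, -0.3]
position: [0.535, 0.1441, 0.1516]
wrist_force: [-0.8, 0.4, 2.2]
t: 33.35
position: [0.5349, 0.1441, 0.1515]
wrist_force: [-1.2, 0.7, 2.7]
33.35 wrist 4.533 0.72
33.40 wrist 4.621 0.74
```

```bash
python3 -m handwheel '[[[0,0,0],[0,0,0],0],[[0,0,0],[0,0,0],0],[[0,0,0],[0,0,0],0],[[0,0,0],[0,0,0],0],[[0,0,0],[0,0,0],0]]' | grep -E 't:|posi|wrist'; python3 -W ignore look2.py wrist side
```

```text
t: 33.95
position: [0.535, 0.1441, 0.1518]
wrist_force: [-1.4, -0.2, 2.8]
33.95 wrist nan -0.00
34.00 side 5.541 0.83
fit [3.535 3.539 5.903] res [ 0.064  0.053  0.07  -0.039 -0.054 -0.203]
t+0.0 ang -0.89 w 1.11
t+0.5 ang -0.39 w 0.89
t+0.6 ang -0.30 w 0.85
t+0.7 ang -0.22 w 0.80
t+0.8 ang -0.14 w 0.76
t+0.9 ang -0.07 w 0.72
t+1.0 ang 0.00 w 0.68
t+1.1 ang 0.07 w 0.64
```

```bash
rm T.pkl; python3 -m handwheel '[[[0,0,0],[0,0,0],0],[[0,0,0],[0,0,0],0]]' | grep -E 't:'; python3 -W ignore look2.py side side|head -2
```

```text
t: 34.25
34.25 side 5.890 0.87
34.30 side 5.956 0.87
```

```bash
python3 -W ignore look2.py side side|head -2;  python3 -m handwheel '[[[0,0,0.8],[0,0,0],0],[[0,0,0.85],[0,0,0],0],[[0,0,0.85],[0,0,0],0],[[0,0,0.85],[0,0,0],0],[[0,0,0.85],[0,0,0],0]]' | grep -E 't:|posi|wrist';python3 -W ignore look2.py side side|head -2
```

```text
34.35 side 6.017 0.87
34.40 side 6.087 0.87
t: 34.95
position: [0.5356, 0.1443, 0.1435]
wrist_force: [-1.4, -0.5, 4.5]
34.95 side 0.031 0.92
35.00 side 0.031 0.91
```

```bash
python3 -m handwheel '[[[0,0,-1],[0,0,0],0],[[0,0,-4],[0,0,0],0],[[0,0,-8],[0,0,0],0],[[2,3,-10],[0,0,0],0],[[5,6,-10],[0,0,0],0],[[8,9,-10],[0,0,0],0],[[8,9,-10],[0,0,0],0]]' | grep -E 't:|posi|wrist';python3 -W ignore look2.py side side wrist|head -3; python3 - <<'E'
from h import *
im=camera("side");t=camera("top")
a=[plane(i,C,.12,.18,380) for i in(im,t)]
for i in range(2):
    g=lambda r,th:tuple(int(v) for v in (189.5-np.array([r*np.sin(th),r*np.cos(th)])/.36*379))
    cv2.circle(a[i],g(.108,SP),3,(0,255,0),1)
cv2.imwrite("pics/f.png",np.clip(np.hstack(a).astype(float)*1.7,0,255).astype(np.uint8))
for l in("oil","mug","mill"):print(l,[np.round(d["point"],3) for d in find_in("side",l)[:1]])
E
```

```text
t: 35.75
position: [0.4265, 0.2039, 0.2439]
wrist_force: [1.8, 0.0, 0.5]
35.75 side 0.031 0.91
35.80 side 0.031 0.93
35.85 wrist 2.587 0.65
oil [array([0.591, 0.375, 0.146])]
mug [array([0.463, 0.398, 0.048])]
mill [array([ 0.628, -0.365,  0.129])]
```

View pics/f.png

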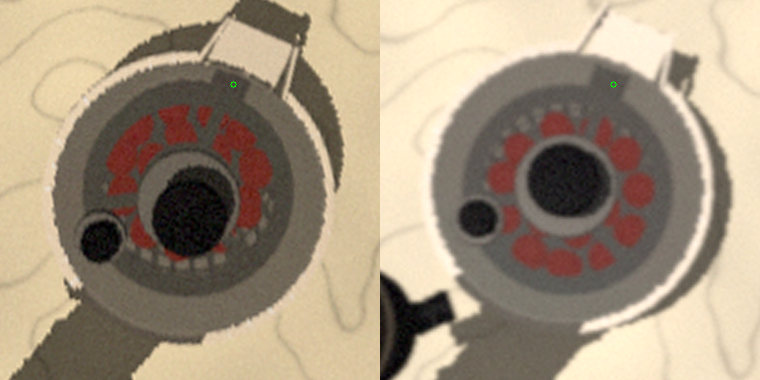

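```bash
python3 -c "
from rig import *;print(sign_off())"
```

```text
the job is handed in; nothing more can be done
None
```

I handed the job in at about 36 s. The basket averaged about 33 turns a minute from roughly 14.6 s to 24.6 s (steady in pictures about 1 s apart, not watched continuously) and was never measured above about 42. After two short extra pumps to bring the lip round again, the brake stopped it with the lip about 4 degrees off the spout's centre line, between the cheeks. The knob and brake are let go, and the bottle, mug and mill stand where they were.

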